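# Clear the jar, unclip the timer, dock it

### The job

The white kitchen timer has to go from its catch in the rail stand onto its charging dock, but a spice jar stands close beside it in the way of the fingers: first clear that jar away and stand it upright on the cork mat. Then pull the timer straight up out of the catch by its narrow sides and stand it upright on the bare worktop; let go, take it again by its front and back, since the dock's high cheeks leave no room at its sides, and lower it fully home into the dock, screen towards the dock's low front lip, without dropping it in. Leave the other things as they are.

Things in the scene. Friction and masses are not known exactly. Their poses are not given: they have to be found in the camera images.
- jar: The spice jar in the way: glass with a screw lid, upright, 45 mm in diameter, 106 mm tall, about 0.11 kg. It stands on the rail stand's wooden foot on the left (+y) side of the timer, 5 to 11 mm clear of it. Origin: centre of its underside, z up. (The other jar like it, far back on the worktop, is a bystander.)
- timer: White kitchen timer, upright block 28 mm deep (its x), 64 mm wide (its y), 95 mm tall, about 0.15 kg, only 52 mm wide below 36 mm from its underside, with a 2 mm catch groove in each narrow side at 14 mm. Origin: centre of its underside; z up, x out of its back; dark screen and three round buttons on the front (-x). Starts in the rail stand's clip, axes along the stand's. Stands stably by itself.
- timer_screen (a point): Centre of the timer's screen, on its front face, 70 mm above its underside.
- rail_stand: Fixed rail stand: wooden foot 110 mm deep (x), 220 mm wide (y), 14 mm thick; upright steel plate 2 mm behind the timer (72 mm wide, top 117 mm above the worktop); low aluminium rail (200 mm along y, top 49 mm above the worktop, 20 to 30 mm behind the origin). Origin: centre of its underside, straight below the timer's centre; front faces -x.
- dock: Fixed white charging dock: base 70 mm deep (x), 104 mm wide (y), 14 mm thick. High cheeks at both ends (inner faces at y = +-36 mm, 8 mm thick, 40 mm deep, tops 102 mm above the worktop). Origin: centre of its underside, straight below the middle of the bay; the front faces its -x. Dock and mat lie left and right of the rail stand, either way round.
- mat: The fixed cork table mat, 228 mm (x) by 185 mm (y), 8 mm thick. Origin: centre of its underside; its top is 8 mm above the worktop. (The worktop in front of the rail stand is bare from x = 0.40 to 0.46, y = -0.05 to 0.05.)
- pepper_mill: Bystander: dark wooden pepper mill, 58 mm in diameter, 170 mm tall, upright. Origin: centre of its underside.
- salt_shaker: Bystander: salt shaker, 44 mm in diameter, 90 mm tall, upright, between the rail stand and the robot. Origin: centre of its underside.
- honey_jar: Bystander: squat jar with a wide screw lid, 68 mm across, 84 mm tall. Origin: centre of its underside.
- second_jar: Bystander: another spice jar, 45 mm in diameter, 106 mm tall, standing alone at the back. Origin: centre of its underside.
- bean_tin: Bystander: food tin, 75 mm in diameter, 110 mm tall, at the back. Origin: centre of its underside.
- teaspoon: Bystander: steel teaspoon lying flat between the rail stand and the robot, 130 mm long (its x), 27 mm wide, 11 mm high. Origin: centre of its underside.
- clip (a point): Centre of the clip's floor on the rail stand (14 mm above the worktop), where the timer's underside stands. Grey cheeks at the timer's narrow sides (outer faces at y = +-35 mm, tops 48 mm above the worktop). Grip the narrow sides, upper half. Two sprung balls release on a straight pull up of roughly 10 N; free after 20 mm, clear of the plate after 105 mm.
- dock_floor (a point): Centre of the dock's floor (14 mm above the worktop), where the timer's underside is to stand, its axes along the dock's, with 4 mm play all round. Back wall: inner face at x = +18 mm, top 44 mm above the worktop; low front lip: inner face at x = -18 mm, top 22 mm above the worktop.
Mind the look-alikes: they are no part of the job. Of the things shaped like the timer, the white one is meant.

How it is judged (in metres and radians):
On the way, in this order (a step that is already met when the one before it is completed fails the run):
1. the jar that stood beside the timer stands upright on the cork mat, released, while the timer is still in its catch (x of jar in the frame of mat between -0.1 and 0.1 m and y of jar in the frame of mat between -0.08 and 0.08 m and z of jar in the frame of mat between 0.004 and 0.012 m and angle between jar's own z axis and vertical below 0.1 rad and contact force between the fingers and jar below 0.1 N and distance of timer from where it was at the start of the episode below 0.03 m), for 0.2 s.
2. the timer stands upright on the bare worktop, released (height (world z) of timer between -0.005 and 0.005 m and angle between timer's own z axis and vertical below 0.1 rad and linear speed of timer below 0.02 m/s and contact force between the fingers and timer below 0.1 N), for 0.2 s.
3. the timer stands fully down in the dock, screen to the front, released (horizontal distance between timer and dock below 0.01 m and z of timer in the frame of dock between 0.01 and 0.018 m and angle between timer's own z axis and vertical below 0.1 rad and angle between the x axis of timer and the x axis of dock, either way round below 0.25 rad and x of timer_screen in the frame of dock below 0 m and contact force between the fingers and timer below 0.1 N), for 0.2 s.
At the end, for the whole second after the job is handed in: The timer stands upright in the dock, screen to its front (within 10 mm of the centre, underside within 4 mm of the floor, tilt under 0.1 rad); the jar stands upright on the cork mat, its centre at least about 12 mm inside the edges; both released and at rest (all of step 3 and x of jar in the frame of mat between -0.1 and 0.1 m and y of jar in the frame of mat between -0.08 and 0.08 m and z of jar in the frame of mat between 0.004 and 0.012 m and angle between jar's own z axis and vertical below 0.1 rad and contact force between the fingers and jar below 0.1 N and linear speed of each of timer, jar below 0.02 m/s); the robot touches nothing.
It fails at once if a bystander is moved more than 30 mm (distance of any of pepper_mill, salt_shaker, honey_jar, second_jar, bean_tin, teaspoon from where it was at the start of the episode above 0.03 m).
It fails at once if the timer is let go over the dock more than 15 mm above its floor (dropped in) (horizontal distance between timer and dock below 0.03 m and z of timer in the frame of dock above 0.029 m and contact force between the fingers and timer below 0.1 N).
It fails at once if the timer or the jar is tipped over (angle between any of timer, jar's own z axis and vertical above 0.9 rad).
It also fails if it takes over 69 s, if anything falls off the work surface, if the arm or the gripper's body presses on something with over 40 N, if the wrist force passes 120 N, or if a joint passes its speed limit or range.

### The arm

A 7-joint arm with a two-finger parallel gripper is mounted at the origin on a cart in front of the work surface, level with it; the furniture and walls round the work are solid. World frame = base frame: x ahead of the robot, y to its left, z up, the work surface at z = 0. Lengths are in mm, angles in rad, forces in N, time in s.
With the tool pointing down it reaches from about 350 to 900 mm from the base axis. Payload 7.2 kg.
Tool frame: the origin (TCP) lies on the centre line of the jaws, within the pads' length; the fingertips stand 14 mm ahead of it and the grasp point (between the pads) lies 5 mm behind it (env.tip_reach is the distance from the TCP to the fingertips, in mm); z points along the fingers, y is the line along which they close (so a half turn about z gives the same grasp; the last joint's range is limited). The gripper opens to 85 mm and grips with 20 to 120 N. Pads are 22 mm wide; open, the fingers measure 114 mm over their backs; the gripper's body (76 mm by 85 mm) begins 54 mm behind the grasp point. The pads swing forward as they close: fully open they stand 13 mm farther back than shut.
Start: joints at [1.161, 0.411, -0.013, 1.596, 0.006, 1.134, -0.082], TCP at [209.478, -588.852, 245.297] pointing down, gripper open.
Joint ranges: [-2.95, 2.95], [-0.29, 1.99], [-1.47, 1.44], [0.14, 2.54], [-1.03, 4.17], [0.13, 1.85], [-2.86, 2.86]. Speed limits (rad/s): [2.39, 2.39, 3.01, 3.01, 3.14, 3.14, 3.14].

### API

Orientations are given as [roll, pitch, yaw] about the fixed x, y, z axes, in that order (R = Rz(yaw) Ry(pitch) Rx(roll)).
In Python, from station import telemetry, eyes, env gives the robot as it stands.
- The arm moves only by the shell command python3 -m jog 'ROWS'. ROWS is JSON, a list of rows, each a list of 5 numbers: the shift along the world's x, y, z in m, then the turn about the world's z in rad, then the opening, from -1 (shut) to 1 (fully open). In form: [[tx, ty, tz, turn, hand], ...]. A call has 1 to 10 rows; each row shifts and turns the commanded pose from where the row before left it; what a row does not reach is not made up. A row lasts 1/12 s, in which the tool goes at most 41.7 mm and 7.16 degrees, less where a joint would pass 70% of its speed; a pose out of reach is approached as far as the arm can. A call with a gripper value outside its range is refused whole. The fingers move at their own pace and stop on an object; the grip force is fixed at half the most. Time passes only in rows, so rows that do not move let the fingers close. It gives the time, the measured TCP pose, the force, the opening and the grip force at its end, in the units of the state.
- telemetry.state(): the state, without advancing time (a new reading comes with each control period).
- eyes.grab_frame(name): name is "side" or "top" or "wrist"; returns (picture, depth): 384x512x3 uint8, red, green, blue; 384x512 float32, mm along the optical axis (not along the pixel's ray), 0 where there is no reading.
- eyes.camera_info(name): a dict with "mtx" (3x3 intrinsics, pixels), "T" (4x4, takes a point from camera to world coordinates). Camera axes: x right, y up, looking along -z (the intrinsics and any distortion apply to the point x, -y, -z); pixel columns grow to the right and rows downward; lengths in mm; the calibration is good to about 2 mm. A picture is of the moment at which its call begins: read the wrist's pose just before it. camera_info takes no time and is no camera call; for the wrist camera it gives the pose at the moment of the call.
- env.job_done(): hands the job in; it is judged then, once.
The state is a dict: "time_s": time; "joint_positions": joint angles; "joint_vel": joint speeds; "joint_efforts": joint torques, N m; "ee_pos": TCP position; "tool_rot": TCP orientation; "wrist_force": force on the tool from outside, world axes, zero at the start; "torque": the same for the moment, N m; "width": opening from 0.0 (shut) to 1.0 (fully open); "grip_force": force on a finger pad.
Only numpy, scipy, OpenCV 4.12 (cv2) and the standard library are available. Lean on these libraries where they do the work, as an engineer would, in place of code of your own. Each camera call takes 0.05 s, during which the arm holds its last target. There are 200 camera calls.

## Working session

There is one attempt and no reset: what is moved stays moved. The work goes in short steps, Python scripts to look and compute and a shell command to move; the robot and the scene stay as the last step left them, time stands still between calls to the robot, and variables do not carry over. Pictures are saved under pics/ and viewed, at most 10 in all, crops included, and the job is handed in when it is done.

```bash
ls; mkdir -p pics
python3 - <<'E'
from station import telemetry, eyes, env
import cv2, numpy as np
for n in ("top","side"):
    p,d=eyes.grab_frame(n); cv2.imwrite(f"pics/{n}0.png",p[...,::-1]); np.savez(f"{n}0.npz",p=p,d=d)
    i=eyes.camera_info(n); print(n,{k:np.round(v,3).tolist() if hasattr(v,'shape') or isinstance(v,list) else v for k,v in i.items()})
s=telemetry.state(); print(s,env.tip_reach)
E
```

```text
pics
top {'mtx': [[476.9, 0.0, 263.247], [0.0, 476.9, 194.821], [0.0, 0.0, 1.0]], 'T': [[0.005, 0.995, -0.099, 427.905], [-1.0, 0.004, -0.007, -16.935], [-0.007, 0.099, 0.995, 1246.26], [0.0, 0.0, 0.0, 1.0]]}
side {'mtx': [[407.954, 0.0, 262.314], [0.0, 407.954, 194.325], [0.0, 0.0, 1.0]], 'T': [[-0.887, 0.206, -0.413, 73.368], [-0.461, -0.44, 0.771, 925.087], [-0.022, 0.874, 0.485, 693.576], [0.0, 0.0, 0.0, 1.0]]}
{'time_s': 0.1, 'joint_positions': array([ 1.16078909,  0.41182117, -0.01273759,  1.59700226,  0.00557642,
        1.13433807, -0.08216953]), 'joint_vel': array([ 0.00086312, -0.00322352, -0.00114773, -0.00110697, -0.00118164,
        0.00107659, -0.00131986]), 'joint_efforts': array([ 2.27959608e-03, -6.01833344e+01,  6.84136860e-01, -3.00089908e+01,
        1.39879802e-02,  6.42868399e-03, -6.46458375e-05]), 'ee_pos': array([ 209.32281841, -588.41410191,  244.5190861 ]), 'tool_rot': array([-3.14006085e+00,  7.75492314e-05,  3.41875639e-01]), 'wrist_force': array([-0.22262681,  0.01839062, -0.53597885]), 'torque': array([-0.02624194, -0.03435115,  0.0332974 ]), 'grip_force': 0.0, 'width': 0.9983632571738044} 14.0
```

View pics/top0.png

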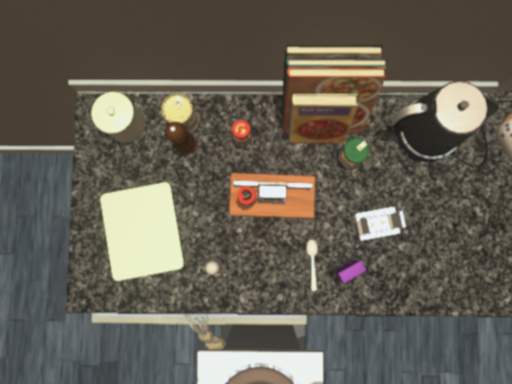

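View pics/side0.png

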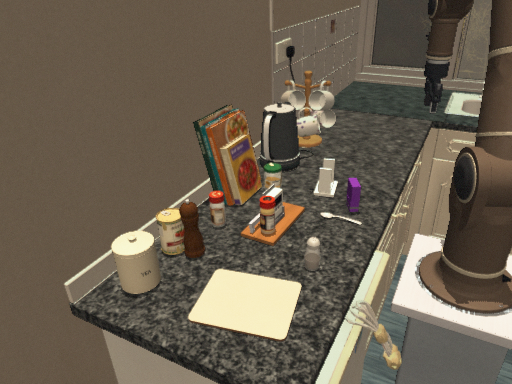

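The top view shows the stand at (272,196), with the red-lidded jar at (247,196). The mat is at (142,230), the dock at (380,222), the purple look-alike at (351,271), the salt shaker at (212,268) and the spoon at (313,262). Next I'll measure these positions.

```bash
cat > h.py <<'E'
import numpy as np, cv2
from station import telemetry, eyes, env
def cloud(n,d,info=None):
    i=info or eyes.camera_info(n); K=np.array(i["mtx"]);T=np.array(i["T"])
    v,u=np.mgrid[:d.shape[0],:d.shape[1]]
    P=np.stack([(u-K[0,2])/K[0,0]*d,-(v-K[1,2])/K[1,1]*d,-d],-1)
    return P@T[:3,:3].T+T[:3,3]
def ray(n,u,v,z,info=None):
    i=info or eyes.camera_info(n); K=np.array(i["mtx"]);T=np.array(i["T"])
    r=T[:3,:3]@np.array([(u-K[0,2])/K[0,0],-(v-K[1,2])/K[1,1],-1]); o=T[:3,3]
    return o+r*(z-o[2])/r[2]
def rect(m,P):  # min area rect of world xy points
    q=P[m][:,:2].astype(np.float32); r=cv2.minAreaRect(q); return [np.round(x,1).tolist() if not np.isscalar(x) else round(x,1) for x in r],len(q)
E
python3 - <<'E'
from h import *
f=np.load("top0.npz");p,d=f["p"],f["d"];P=cloud("top",d)
z=P[...,2]
v,u=np.mgrid[:384,:512]
def box(a,b,c,e): return (u>=a)&(u<=b)&(v>=c)&(v<=e)&(d>0)
print("table z",np.median(z[box(290,340,230,290)]))
b=box(95,190,175,285); print("mat",rect(b&(z>4)&(z<14)&(p[...,2]<200)&(p[...,0]>180),P), np.median(z[b&(p[...,0]>180)]))
b=box(225,320,168,222)
R=(p[...,0]>150)&(p[...,1]<70)&(p[...,2]<60)
print("jar",rect(b&(z>100)&(u<257),P),np.median(z[b&(z>100)&(u<257)]))
print("foot",rect(b&(z>8)&(z<20),P))
print("timer",rect(b&(z>95)&(u>=258),P),np.percentile(z[b&(z>95)&(u>=258)],[10,50,90]))
print("rail",rect(b&(z>43)&(z<55),P))
b=box(350,412,200,245)
print("dock",rect(b&(z>5),P),"cheek",rect(b&(z>92),P))
for lo,hi in((5,18),(18,30),(36,50),(92,110)): 
    m=b&(z>lo)&(z<hi); print(lo,m.sum(),np.round(P[m].mean(0),0))
def up(a,b,c,e,k): return cv2.resize(p[c:e,a:b,::-1],None,fx=k,fy=k,interpolation=cv2.INTER_CUBIC)
s=np.load("side0.npz")["p"]
im=np.hstack([cv2.resize(up(225,325,165,225,4),(400,240)),up(345,425,195,255,4)[:240]])
im2=np.hstack([cv2.resize(s[150:240,235:385,::-1],(720,432),interpolation=cv2.INTER_CUBIC)])
cv2.imwrite("pics/c1.png",np.vstack([im[:160*1],im[160:],]) if 0 else cv2.resize(im,(720,240)))
cv2.imwrite("pics/c1.png",np.vstack([cv2.resize(im,(720,240)),cv2.resize(im2,(600,340)) if 0 else cv2.resize(im2,(720,340))]))
E
```

```text
table z 0.637925116339602
mat ([[455.9, 308.5], [230.3, 186.5], 10.9], 1234) 8.170343918753474
jar ([[539.4, 32.8], [42.6, 43.4], 0.6], 282) 120.6643604404079
foot ([[548.6, -25.2], [129.3, 234.5], 3.4], 2404)
timer ([[553.3, -30.1], [70.2, 34.7], 88.4], 399) [105.38764402 109.38262064 116.16854558]
rail ([[550.5, -32.5], [64.1, 197.1], 0.4], 262)
dock ([[480.9, -314.7], [112.8, 161.4], 1.4], 1291) cheek ([[479.2, -302.5], [38.3, 89.0], 10.5], 138)
5 773 [ 479. -302.   13.]
18 136 [ 474. -308.   22.]
36 96 [ 490. -302.   45.]
92 138 [ 479. -304.  101.]
```

View pics/c1.png

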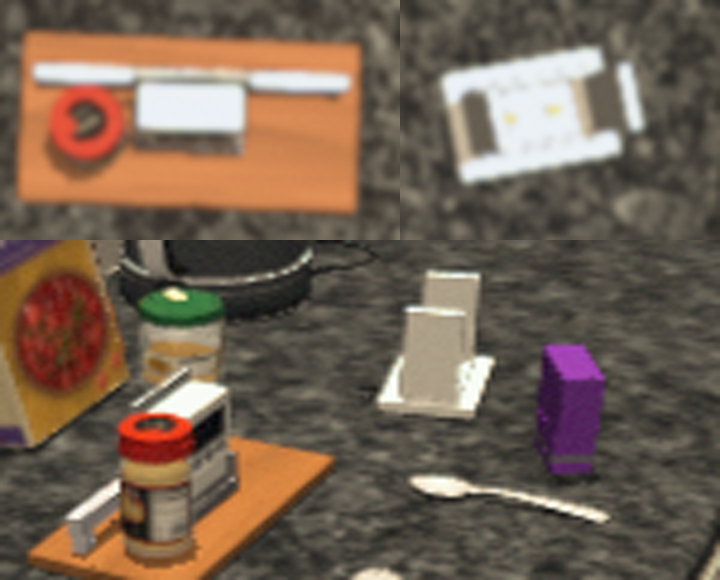

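The dock faces the robot: its low lip is at smaller x and its back wall at larger x, with a yaw of about +10°. The stand's yaw is near −2°. I'll move above the jar and timer for a close look.

```bash
python3 -m jog '[[0.0165,0.031,0.008,0.123,1],[0.0165,0.031,0.008,0.123,1],[0.0165,0.031,0.008,0.123,1],[0.0165,0.031,0.008,0.123,1],[0.0165,0.031,0.008,0.123,1],[0.0165,0.031,0.008,0.123,1],[0.0165,0.031,0.008,0.123,1],[0.0165,0.031,0.008,0.123,1],[0.0165,0.031,0.008,0.123,1],[0.0165,0.031,0.008,0.123,1]]'
python3 -m jog '[[0.0165,0.031,0,0,1],[0.0165,0.031,0,0,1],[0.0165,0.031,0,0,1],[0.0165,0.031,0,0,1],[0.0165,0.031,0,0,1],[0.0165,0.031,0,0,1],[0.0165,0.031,0,0,1],[0.0165,0.031,0,0,1],[0,0,0,0,1],[0,0,0,0,1]]'
python3 - <<'E'
from h import *
print(telemetry.state()["ee_pos"],telemetry.state()["tool_rot"])
i=eyes.camera_info("wrist");print(np.round(i["T"],2))
p,d=eyes.grab_frame("wrist");np.savez("w1.npz",p=p,d=d,T=i["T"],K=i["mtx"]);cv2.imwrite("pics/w1.png",p[...,::-1])
E
```

```text
time_s: 0.93
ee_pos: [374.7, -277.2, 325.5]
tool_rot: [-3.141, 0.0, 1.578]
wrist_force: [0.1, -0.6, 0.4]
width: 1.003
grip_force: 0.0
time_s: 1.77
ee_pos: [506.7, -28.7, 324.8]
tool_rot: [-3.141, -0.001, 1.576]
wrist_force: [0.5, -0.7, 0.1]
width: 1.001
grip_force: 0.0
[506.69686724 -28.74226081 324.82686613] [-3.14075697e+00 -9.61087242e-04  1.57625211e+00]
[[ 1.0000e+00 -1.0000e-02  0.0000e+00  5.0637e+02]
 [ 0.0000e+00  9.6000e-01  2.7000e-01  4.0490e+01]
 [-0.0000e+00 -2.7000e-01  9.6000e-01  4.5324e+02]
 [ 0.0000e+00  0.0000e+00  0.0000e+00  1.0000e+00]]
```

View pics/w1.png

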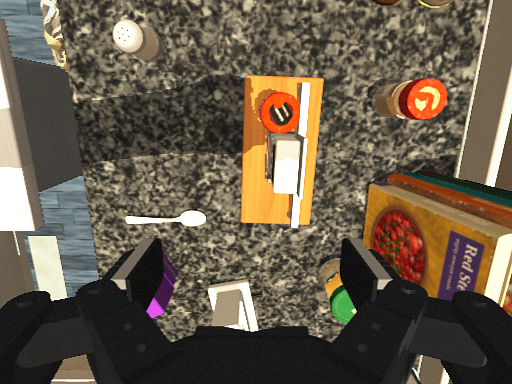

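The wrist view shows the jar lid at (280,112), the timer top at (287,165), the stand foot from (245,75) to (323,225), the spoon at (165,218) and the dock at (232,305). I'll measure the jar, timer and foot from this view.

Run:
```python
from h import *
f=np.load("w1.npz");p,d=f["p"],f["d"];I=dict(T=f["T"],mtx=f["K"]);P=cloud("wrist",d,I);z=P[...,2]
v,u=np.mgrid[:384,:512]
hsv=cv2.cvtColor(p,cv2.COLOR_RGB2HSV)
b=(u>240)&(u<330)&(v>70)&(v<230)&(d>0)
jar=b&(v<137)&(z>110)&(u<301)
q=np.argwhere(jar)[:,::-1].astype(np.float32);c,r=cv2.minEnclosingCircle(q)
print("jar",c,r,ray("wrist",*c,120,I),np.median(z[jar]),rect(jar,P))
t=b&(v>135)&(z>104)&(z<113)&(u<305)
q=np.argwhere(t)[:,::-1].astype(np.float32);R=cv2.minAreaRect(q);print(R)
C=np.array([ray("wrist",*x,109,I)[:2] for x in cv2.boxPoints(R)]);print("timer top",np.round(C,1),C.mean(0))
foot=cv2.inRange(hsv,(8,120,100),(22,255,255))>0
foot&=b
print("foot",rect(foot&(z<20),P))
q=np.argwhere(foot)[:,::-1].astype(np.float32);R=cv2.minAreaRect(q)
C=np.array([ray("wrist",*x,14,I)[:2] for x in cv2.boxPoints(R)]);print(np.round(C,1),C.mean(0))
# rows through timer at several v
for vv in (145,165,185): print(vv,np.round(np.c_[P[vv,264:304:2][:,[0,2]]],0).tolist())
```

```text
jar (280.73016357421875, 111.80952453613281) 20.81137466430664 [537.79765233  34.88825322 120.        ] 119.8964223254325 ([[537.6, 35.0], [42.3, 43.3], 2.3], 1314)
((287.7839050292969, 164.82000732421875), (27.3554630279541, 58.30378341674805), 5.102165222167969)
timer top [[530.8 -59.2]
 [535.1   9.6]
 [566.2   7.1]
 [563.7 -62.1]] [548.95445246 -26.13086066]
foot ([[547.5, -30.7], [225.0, 112.4], 88.6], 6551)
[[ 487.6 -135.6]
 [ 495.9   82.8]
 [ 605.    79.8]
 [ 612.4 -139.5]] [550.23881277 -28.10771981]
145 [[525.0, 14.0], [528.0, 13.0], [530.0, 25.0], [534.0, 15.0], [533.0, 64.0], [534.0, 83.0], [535.0, 104.0], [537.0, 109.0], [539.0, 109.0], [541.0, 109.0], [544.0, 108.0], [546.0, 109.0], [548.0, 109.0], [551.0, 109.0], [553.0, 109.0], [555.0, 109.0], [557.0, 110.0], [560.0, 108.0], [562.0, 107.0], [565.0, 106.0]]
165 [[525.0, 13.0], [528.0, 24.0], [531.0, 25.0], [534.0, 21.0], [534.0, 60.0], [534.0, 95.0], [535.0, 108.0], [538.0, 108.0], [540.0, 109.0], [542.0, 108.0], [545.0, 108.0], [547.0, 110.0], [549.0, 109.0], [552.0, 109.0], [554.0, 109.0], [556.0, 109.0], [559.0, 108.0], [561.0, 108.0], [564.0, 104.0], [564.0, 117.0]]
185 [[526.0, 13.0], [529.0, 13.0], [532.0, 14.0], [535.0, 14.0], [538.0, 15.0], [534.0, 106.0], [536.0, 110.0], [538.0, 108.0], [541.0, 109.0], [543.0, 109.0], [545.0, 109.0], [548.0, 109.0], [550.0, 109.0], [553.0, 109.0], [555.0, 109.0], [557.0, 108.0], [560.0, 108.0], [563.0, 100.0], [563.0, 115.0], [566.0, 116.0]]
```

```bash
python3 -m jog '[[0.0155,0.032,0,0,1],[0.0155,0.032,0,0,1],[0,0,-0.03,0,1],[0,0,-0.04,0,1],[0,0,-0.04,0,1],[0,0,-0.04,0,1],[0,0,-0.035,0,1],[0,0,-0.03,0,1],[0,0,-0.018,0,1],[0,0,-0.01,0,1]]'
python3 -m jog '[[0,0,0,0,1],[0,0,0,0,-1],[0,0,0,0,-1],[0,0,0,0,-1],[0,0,0,0,-1],[0,0,0,0,-1],[0,0,0,0,-1],[0,0,0,0,-1],[0,0,0,0,-1],[0,0,0,0,-1]]'
```

```text
time_s: 2.65
ee_pos: [535.6, 30.7, 79.5]
tool_rot: [-3.137, 0.001, 1.569]
wrist_force: [-0.2, -0.1, 0.2]
width: 0.995
grip_force: 0.0
time_s: 3.48
ee_pos: [538.2, 33.0, 83.9]
tool_rot: [3.139, 0.001, 1.572]
wrist_force: [-2.1, -0.4, 6.6]
width: 0.504
grip_force: 60.2
```

```bash
python3 -m jog '[[0,0,0.01,0,-1],[0,0,0.02,0,-1],[0,0,0.03,0,-1],[0,0,0.03,0,-1],[0,0,0.02,0,-1],[-0.004,0.012,0,0,-1],[-0.008,0.026,0,0,-1],[-0.008,0.026,0,0,-1],[-0.008,0.026,0,0,-1],[-0.008,0.026,0,0,-1]]'
python3 -m jog '[[-0.008,0.026,0,0,-1],[-0.008,0.026,0,0,-1],[-0.008,0.026,0,0,-1],[-0.008,0.026,0,0,-1],[-0.008,0.026,0,0,-1],[-0.004,0.012,0,0,-1],[-0.002,0.004,0,0,-1],[0,0,-0.02,0,-1],[0,0,-0.03,0,-1],[0,0,-0.02,0,-1]]'
python3 -m jog '[[0,0,-0.014,0,-1],[0,0,-0.008,0,-1],[0,0,-0.006,0,-1],[0,0,-0.004,0,-1],[0,0,-0.003,0,-1],[0,0,0,0,-1],[0,0,0,0,-1]]'
```

```text
time_s: 4.32
ee_pos: [500.6, 150.5, 192.7]
tool_rot: [3.141, 0.0, 1.572]
wrist_force: [0.5, 0.0, -1.1]
width: 0.505
grip_force: 61.0
time_s: 5.15
ee_pos: [455.7, 293.2, 120.7]
tool_rot: [-3.142, 0.002, 1.57]
wrist_force: [0.3, -0.9, -1.7]
width: 0.503
grip_force: 61.0
time_s: 5.73
ee_pos: [455.8, 295.3, 87.8]
tool_rot: [3.141, -0.0, 1.572]
wrist_force: [-1.0, 0.1, -0.1]
width: 0.506
grip_force: 61.0
```

```bash
python3 -m jog '[[0,0,-0.003,0,-1],[0,0,-0.002,0,-1],[0,0,0,0,-1],[0,0,0,0,-1]]'; python3 -m jog '[[0,0,-0.002,0,-1],[0,0,0,0,-1],[0,0,0,0,-1]]';python3 -m jog '[[0,0,-0.001,0,-1],[0,0,0,0,-1],[0,0,0,0,-1]]'
```

```text
time_s: 6.07
ee_pos: [455.4, 295.1, 82.3]
tool_rot: [-3.142, 0.0, 1.572]
wrist_force: [0.1, 0.1, -1.2]
width: 0.507
grip_force: 61.0
time_s: 6.32
ee_pos: [455.4, 295.1, 80.2]
tool_rot: [-3.141, 0.0, 1.572]
wrist_force: [-1.4, 0.3, -0.2]
width: 0.501
grip_force: 61.0
time_s: 6.57
ee_pos: [455.4, 295.1, 79.2]
tool_rot: [-3.142, 0.0, 1.572]
wrist_force: [-0.2, 0.0, 0.1]
width: 0.504
grip_force: 61.0
```

```bash
python3 -m jog '[[0,0,-0.001,0,-1],[0,0,0,0,-1],[0,0,0,0,-1]]';python3 -m jog '[[0,0,-0.001,0,-1],[0,0,0,0,-1],[0,0,0,0,-1]]'
```

```text
time_s: 6.82
ee_pos: [455.4, 295.1, 78.2]
tool_rot: [-3.142, 0.0, 1.572]
wrist_force: [0.1, -0.5, -1.0]
width: 0.507
grip_force: 61.0
time_s: 7.07
ee_pos: [455.5, 295.3, 78.0]
tool_rot: [3.141, 0.0, 1.572]
wrist_force: [-1.6, -2.0, 7.5]
width: 0.506
grip_force: 61.8
```

```bash
python3 -m jog '[[0,0,0,0,1],[0,0,0,0,1],[0,0,0,0,1],[0,0,0,0,1],[0,0,0,0,1],[0,0,0.02,0,1],[0,0,0.04,0,1],[0,0,0.04,0,1],[0,0,0.04,0,1],[0,0,0.02,0,1]]'
python3 - <<'E'
from h import *
p,d=eyes.grab_frame("wrist");np.save("wj.npy",p);cv2.imwrite("pics/wj.png",p[...,::-1])
p,d=eyes.grab_frame("top");P=cloud("top",d);m=(P[...,2]>100)&(P[...,2]<125)&(abs(P[...,0]-456)<60)&(abs(P[...,1]-300)<60)&(p[...,0]>130)&(p[...,1]<90)
print(rect(m,P),np.median(P[m][:,2]))
E
python3 -m jog '[[0.003,-0.032,0.009,-0.123,1],[0.003,-0.032,0.009,-0.123,1],[0.003,-0.032,0.009,-0.123,1],[0.003,-0.032,0.009,-0.123,1],[0.003,-0.032,0.009,-0.123,1],[0.003,-0.032,0.009,-0.123,1],[0.003,-0.032,0.009,-0.123,1],[0.003,-0.032,0.009,-0.123,1],[0.003,-0.032,0.009,-0.123,1],[0.003,-0.032,0.009,-0.123,1]]'
python3 -m jog '[[0,0,0,-0.123,1],[0,0,0,-0.123,1],[0,0,0,-0.123,1],[0,0,0,0,1],[0,0,0,0,1]]'
python3 - <<'E'
from h import *
i=eyes.camera_info("wrist")
p,d=eyes.grab_frame("wrist");np.savez("w2.npz",p=p,d=d,T=i["T"],K=i["mtx"]);cv2.imwrite("pics/w2.png",p[...,::-1])
E
```

```text
time_s: 7.9
ee_pos: [456.3, 296.5, 242.0]
tool_rot: [3.137, -0.003, 1.572]
wrist_force: [0.7, 0.3, -0.3]
width: 1.002
grip_force: 0.0
([[455.7, 292.2], [40.9, 35.5], 83.6], 128) 113.90121559971317
time_s: 8.83
ee_pos: [484.9, -26.6, 326.8]
tool_rot: [-3.141, 0.001, 0.335]
wrist_force: [1.4, 0.6, 1.1]
width: 1.002
grip_force: 0.0
time_s: 9.25
ee_pos: [485.2, -24.8, 326.5]
tool_rot: [3.141, 0.001, -0.023]
wrist_force: [0.4, 0.5, 0.1]
width: 0.999
grip_force: 0.0
```

View pics/w2.png

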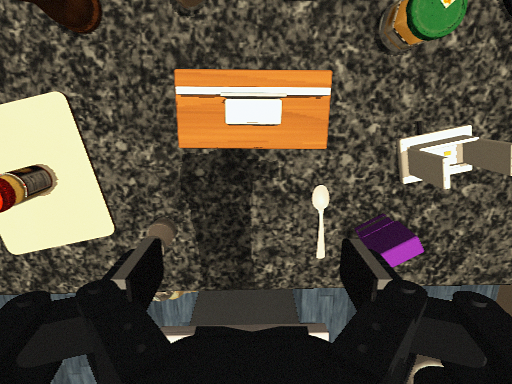

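The jar stands upright on the mat, with its lid at about z = 114. The timer top is at (253,111) with the steel plate behind it at row 95, and the dock is at (445,155). I'll measure the timer and the stand's yaw.

Run:
```python
from h import *
f=np.load("w2.npz");p,d=f["p"],f["d"];I=dict(T=f["T"],mtx=f["K"]);P=cloud("wrist",d,I);z=P[...,2]
v,u=np.mgrid[:384,:512]
t=(u>215)&(u<295)&(v>85)&(v<135)&(z>104)&(z<113.5)
t=cv2.morphologyEx(t.astype(np.uint8),cv2.MORPH_OPEN,np.ones((7,7)))>0
q=np.argwhere(t)[:,::-1].astype(np.float32);R=cv2.minAreaRect(q);print(R)
C=np.array([ray("wrist",*x,109,I)[:2] for x in cv2.boxPoints(R)]);print(np.round(C,1),C.mean(0))
hsv=cv2.cvtColor(p,cv2.COLOR_RGB2HSV)
foot=(cv2.inRange(hsv,(5,110,90),(22,255,255))>0)&(u>165)&(u<345)&(v>60)&(v<160)
print("foot",rect(foot&(z<20)&(z>8),P))
q=np.argwhere(foot)[:,::-1].astype(np.float32);R=cv2.minAreaRect(q);print(R)
C=np.array([ray("wrist",*x,14,I)[:2] for x in cv2.boxPoints(R)]);print(np.round(C,1),C.mean(0))
b=(u>390)&(u<512)&(v>110)&(v<200)&(abs(P[...,0]-480)<60)
for lo,hi in((9,18),(18,28),(38,50),(95,110)):
    m=b&(z>lo)&(z<hi); print(lo,m.sum(),rect(m,P))
```

```text
((253.0, 111.5), (25.0, 56.0), 90.0)
[[561.7   2.6]
 [560.2 -59.4]
 [533.2 -59.5]
 [534.7   3.9]] [547.45142946 -28.13571839]
foot ([[547.9, -28.2], [220.5, 109.6], 88.7], 9054)
((252.99996948242188, 108.49998474121094), (157.99996948242188, 78.99998474121094), 0.0)
[[ 496.4   89. ]
 [ 604.8   78.7]
 [ 599.6 -138.5]
 [ 490.9 -144. ]] [547.93939332 -28.68891784]
9 1646 ([[486.0, -298.1], [88.9, 103.3], 10.6], 1646)
18 348 ([[477.2, -296.9], [45.2, 82.8], 9.7], 348)
38 553 ([[478.4, -298.7], [42.7, 86.8], 10.7], 553)
95 439 ([[476.5, -297.6], [39.7, 84.4], 11.1], 439)
```

```bash
python3 -m jog '[[0.031,-0.0015,0,0,1],[0.032,-0.0015,0,0,1],[0,0,-0.03,0,1],[0,0,-0.04,0,1],[0,0,-0.04,0,1],[0,0,-0.03,0,1],[0,0,-0.02,0,1],[0,0,0,0,1],[0,0,0,0,1]]'
python3 -m jog '[[0,0,-0.03,0,1],[0,0,-0.025,0,1],[0,0,-0.018,0,1],[0,0,-0.01,0,1],[0,0,0,0,1],[0,0,0,0,1]]'
python3 -m jog '[[0,0,0,0,-1],[0,0,0,0,-1],[0,0,0,0,-1],[0,0,0,0,-1],[0,0,0,0,-1],[0,0,0,0,-1]]'
```

```text
time_s: 10.05
ee_pos: [547.9, -27.6, 166.6]
tool_rot: [-3.141, 0.002, -0.024]
wrist_force: [0.2, 0.6, 0.4]
width: 1.004
grip_force: 0.0
time_s: 10.55
ee_pos: [549.4, -27.7, 85.6]
tool_rot: [-3.142, -0.002, -0.026]
wrist_force: [1.4, 0.3, 0.5]
width: 1.002
grip_force: 0.0
time_s: 11.05
ee_pos: [549.8, -28.0, 86.2]
tool_rot: [3.141, -0.003, -0.027]
wrist_force: [-0.5, -0.6, 5.8]
width: 0.742
grip_force: 65.8
```

```bash
python3 -m jog '[[0,0,0.003,0,-1],[0,0,0.004,0,-1],[0,0,0.005,0,-1],[0,0,0.006,0,-1],[0,0,0.008,0,-1],[0,0,0.012,0,-1],[0,0,0.02,0,-1],[0,0,0.025,0,-1],[0,0,0.025,0,-1],[0,0,0.015,0,-1]]'
python3 -m jog '[[0,0,0.008,0,-1],[0,0,0,0,-1],[-0.01,0.002,0,0,-1],[-0.02,0.005,0,0,-1],[-0.025,0.006,0,0,-1],[-0.025,0.006,0,0,-1],[-0.02,0.005,0,0,-1],[-0.014,0.003,0,0,-1],[-0.006,0.001,0,0,-1],[0,0,0,0,-1]]'
python3 - <<'E'
from h import *
f,d=eyes.grab_frame("side");cv2.imwrite("pics/s2.png",cv2.resize(f[120:280,180:420,::-1],None,fx=3,fy=3))
E
```

```text
time_s: 11.88
ee_pos: [549.5, -27.6, 211.3]
tool_rot: [-3.141, -0.004, -0.027]
wrist_force: [0.9, -0.1, -2.1]
width: 0.739
grip_force: 69.7
time_s: 12.72
ee_pos: [426.6, 0.2, 214.6]
tool_rot: [3.141, 0.002, -0.027]
wrist_force: [-0.3, -0.1, -2.1]
width: 0.742
grip_force: 69.7
```

View pics/s2.png

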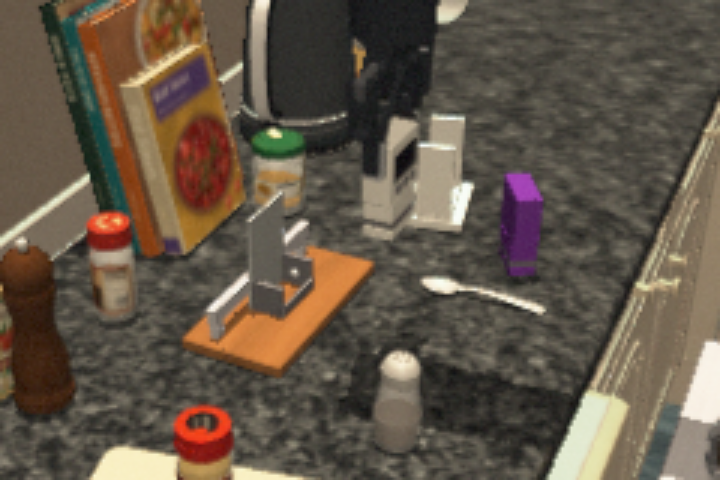

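The timer (upper centre of the crop) is held upright and clear of the clip, the jar is standing on the mat, and the bystanders have not moved. Now I'll lower it onto the worktop.

```bash
python3 -m jog '[[0,0,-0.02,0,-1],[0,0,-0.03,0,-1],[0,0,-0.03,0,-1],[0,0,-0.025,0,-1],[0,0,-0.015,0,-1],[0,0,-0.01,0,-1],[0,0,-0.006,0,-1],[0,0,-0.003,0,-1],[0,0,0,0,-1],[0,0,0,0,-1]]'; python3 -m jog '[[0,0,-0.002,0,-1],[0,0,0,0,-1],[0,0,0,0,-1]]';python3 -m jog '[[0,0,-0.001,0,-1],[0,0,0,0,-1],[0,0,0,0,-1]]'
```

```text
time_s: 13.6
ee_pos: [429.2, 0.2, 76.9]
tool_rot: [3.142, -0.001, -0.027]
wrist_force: [0.0, -0.4, -2.6]
width: 0.745
grip_force: 69.6
time_s: 13.85
ee_pos: [428.8, 0.1, 74.8]
tool_rot: [3.141, -0.001, -0.027]
wrist_force: [-0.3, 0.3, -1.6]
width: 0.739
grip_force: 69.7
time_s: 14.1
ee_pos: [428.5, 0.1, 73.4]
tool_rot: [3.142, -0.0, -0.027]
wrist_force: [0.2, 0.6, -2.0]
width: 0.737
grip_force: 69.7
```

```bash
python3 -m jog '[[0,0,-0.001,0,-1],[0,0,0,0,-1],[0,0,0,0,-1]]';python3 -m jog '[[0,0,-0.001,0,-1],[0,0,0,0,-1],[0,0,0,0,-1]]'
```

```text
time_s: 14.35
ee_pos: [428.5, 0.2, 72.3]
tool_rot: [3.142, 0.0, -0.027]
wrist_force: [-0.3, -0.1, -2.2]
width: 0.738
grip_force: 69.8
time_s: 14.6
ee_pos: [428.6, 0.2, 72.2]
tool_rot: [3.141, -0.0, -0.027]
wrist_force: [-3.6, -0.2, 14.3]
width: 0.736
grip_force: 71.7
```

```bash
python3 -m jog '[[0,0,0,0,1],[0,0,0,0,1],[0,0,0,0,1],[0,0,0,0,1],[0,0,0,0,1],[0,0,0.015,0,1],[0,0,0.035,0,1],[0,0,0.04,0,1],[0,0,0.04,0,1],[0,0,0.04,0.121,1]]'
python3 -m jog '[[0,0,0.02,0.121,1],[0,0,0.02,0.121,1],[0,0,0.02,0.121,1],[0,0,0.01,0.121,1],[0,0,0,0.121,1],[0,0,0,0.121,1],[0,0,0,0.121,1],[0,0,0,0.121,1],[0,0,0,0.121,1],[0,0,0,0.121,1]]'
python3 -m jog '[[0,0,0,0.121,1],[0,0,0,0.121,1],[0,0,0,0,1],[0,0,0,0,1]]'
python3 - <<'E'
from h import *
i=eyes.camera_info("wrist");print(telemetry.state()["joint_positions"])
p,d=eyes.grab_frame("wrist");np.savez("w3.npz",p=p,d=d,T=i["T"],K=i["mtx"]);cv2.imwrite("pics/w3.png",p[...,::-1])
E
```

```text
time_s: 15.43
ee_pos: [427.9, 0.3, 243.1]
tool_rot: [-3.141, 0.001, 0.092]
wrist_force: [1.1, -0.7, -0.2]
width: 0.997
grip_force: 0.0
time_s: 16.27
ee_pos: [428.3, 0.1, 311.1]
tool_rot: [-3.141, 0.0, 1.31]
wrist_force: [-0.2, -0.3, -0.5]
width: 0.999
grip_force: 0.0
time_s: 16.6
ee_pos: [428.4, 0.2, 311.2]
tool_rot: [-3.141, -0.0, 1.542]
wrist_force: [-0.3, -0.7, -0.2]
width: 1.002
grip_force: 0.0
[ 0.34537634  0.03936979 -0.4669475   1.91893315  0.0190524   1.18773747
 -0.15717553]
```

View pics/w3.png

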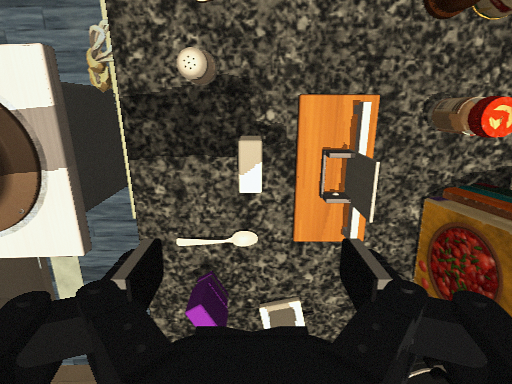

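The timer stands upright on the worktop at (250,165), half of it in shadow. Next I'll measure its centre and yaw from depth.

Run:
```python
from h import *
f=np.load("w3.npz");p,d=f["p"],f["d"];I=dict(T=f["T"],mtx=f["K"]);P=cloud("wrist",d,I);z=P[...,2]
v,u=np.mgrid[:384,:512]
t=(u>225)&(u<280)&(v>120)&(v<210)&(z>88)&(z<102)
t=cv2.morphologyEx(t.astype(np.uint8),cv2.MORPH_OPEN,np.ones((7,7)))>0
q=np.argwhere(t)[:,::-1].astype(np.float32);R=cv2.minAreaRect(q);print(R,np.median(z[t]))
C=np.array([ray("wrist",*x,95,I)[:2] for x in cv2.boxPoints(R)]);print(np.round(C,1),C.mean(0),rect(t,P))
```

```text
((250.5, 166.0), (52.0, 23.0), 90.0) 94.57144106684336
[[415.   32.4]
 [441.3  31.6]
 [440.1 -30.4]
 [412.5 -29.6]] [427.22335742   1.00560404] ([[427.4, 0.7], [62.6, 27.5], 87.7], 1202)
```

```bash
python3 -m jog '[[-0.001,0,-0.03,0,1],[0,0,-0.04,0,1],[0,0,-0.04,0,1],[0,0,-0.04,0,1],[0,0,-0.03,0,1],[0,0,-0.025,0,1],[0,0,-0.02,0,1],[0,0,-0.012,0,1],[0,0,-0.006,0,1],[0,0,0,0,1]]'
python3 -m jog '[[0,0,0,0,-1],[0,0,0,0,-1],[0,0,0,0,-1],[0,0,0,0,-1],[0,0,0,0,-1],[0,0,0,0,-1],[0,0,0,0,-1],[0,0,0,0,-1],[0,0,0,0,-1],[0,0,0,0,-1]]'
```

```text
time_s: 17.48
ee_pos: [426.8, 0.2, 67.2]
tool_rot: [-3.139, -0.0, 1.544]
wrist_force: [0.5, 0.1, 0.1]
width: 0.997
grip_force: 0.0
time_s: 18.32
ee_pos: [427.9, 0.1, 69.0]
tool_rot: [3.14, 0.0, 1.546]
wrist_force: [-1.0, -0.4, 5.5]
width: 0.32
grip_force: 58.7
```

```bash
python3 -m jog '[[0,0,0.01,0,-1],[0,0,0.025,0,-1],[0,0,0.035,0,-1],[0,0,0.035,0,-1],[0,0,0.035,0,-1],[0,0,0.02,0,-1],[0.002,-0.015,0,0.02,-1],[0.004,-0.03,0,0.02,-1],[0.004,-0.033,0,0.02,-1],[0.004,-0.033,0,0.02,-1]]'
python3 -m jog '[[0.004,-0.033,0,0.02,-1],[0.004,-0.033,0,0.02,-1],[0.004,-0.033,0,0.02,-1],[0.004,-0.033,0,0.02,-1],[0.004,-0.033,0,0.02,-1],[0.004,-0.033,0,0.02,-1],[0.004,-0.033,0,0.013,-1],[0.004,-0.03,0,0,-1],[0.003,-0.015,0,0,-1],[0,-0.008,0,0,-1]]'
python3 -m jog '[[0,0,0,0,-1],[0,0,0,0,-1],[0,0,0,0,-1]]'
python3 - <<'E'
from h import *
i=eyes.camera_info("wrist")
p,d=eyes.grab_frame("wrist");np.savez("w4.npz",p=p,d=d,T=i["T"],K=i["mtx"]);cv2.imwrite("pics/w4.png",p[...,::-1])
E
```

```text
time_s: 19.15
ee_pos: [441.1, -111.7, 229.2]
tool_rot: [3.141, 0.0, 1.628]
wrist_force: [0.2, -1.0, -1.0]
width: 0.32
grip_force: 59.6
time_s: 19.98
ee_pos: [475.7, -397.4, 228.2]
tool_rot: [-3.141, -0.0, 1.756]
wrist_force: [1.0, -0.3, -1.5]
width: 0.323
grip_force: 59.6
time_s: 20.23
ee_pos: [476.7, -392.9, 228.5]
tool_rot: [3.141, -0.001, 1.761]
wrist_force: [-0.0, -0.3, -2.0]
width: 0.323
grip_force: 59.6
```

View pics/w4.png

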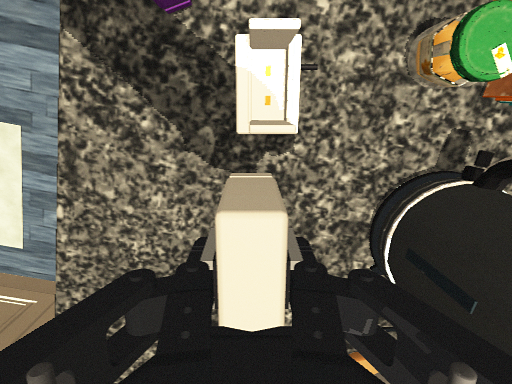

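The dock is clear at (268,78): its lip is on the left (−x), the back wall on the right, and the cheeks at top and bottom. The held timer hangs at (252,250), in line with it. I'll measure the dock precisely.

Run:
```python
from h import *
f=np.load("w4.npz");p,d=f["p"],f["d"];I=dict(T=f["T"],mtx=f["K"]);P=cloud("wrist",d,I);z=P[...,2]
v,u=np.mgrid[:384,:512]
b=(u>225)&(u<310)&(v>8)&(v<145)
for lo,hi in((10,18),(18.5,26),(40,47),(97,106)):
    m=b&(z>lo)&(z<hi)
    m=cv2.morphologyEx(m.astype(np.uint8),cv2.MORPH_OPEN,np.ones((3,3)))>0
    print(lo,rect(m,P),np.round(np.median(P[m],0),1))
th=0.187;c,s=np.cos(th),np.sin(th)
X=(P[...,0]-477)*c+(P[...,1]+298)*s; Y=-(P[...,0]-477)*s+(P[...,1]+298)*c
def pr(m,t,A): print(t,np.round(np.percentile(A[m],[1,3,50,97,99]),1),m.sum())
pr(b&(z>10)&(z<17),"base X",X);pr(b&(z>10)&(z<17),"base Y",Y)
pr(b&(z>97)&(z<106)&(Y>20),"cheek+ Y",Y);pr(b&(z>97)&(z<106)&(Y<-20),"cheek- Y",Y);pr(b&(z>97)&(z<106),"cheek X",X)
pr(b&(z>40)&(z<46)&(abs(Y)<25),"back X",X);pr(b&(z>19)&(z<24)&(abs(Y)<25),"lip X",X)
m=b&(z>10)&(z<17)&(X<-22); k=np.polyfit(*[np.array(a) for a in zip(*[(y,np.percentile(X[m&(abs(Y-y)<3)],2)) for y in range(-40,41,8)])],1);print("edge slope",k)
```

```text
10 ([[477.3, -300.2], [69.9, 102.4], 10.7], 4188) [ 473.1 -297.4   13.7]
18.5 ([[457.5, -303.5], [3.3, 73.3], 10.8], 293) [ 457.3 -302.2   21.6]
40 ([[497.3, -296.2], [5.3, 72.8], 11.2], 407) [ 496.8 -295.    43.4]
97 ([[477.2, -300.1], [39.8, 87.3], 10.8], 1089) [ 476.  -265.4  101.4]
base X [-34.6 -33.6  -3.9  33.   34.2] 4218
base Y [-49.8 -43.1   1.4  43.   46.6] 4218
cheek+ Y [33.5 33.6 37.  41.2 41.3] 640
cheek- Y [-45.7 -45.7 -42.2 -38.3 -38.2] 467
cheek X [-20.  -19.1  -0.2  18.2  19.1] 1107
back X [17.7 17.8 20.  22.5 22.7] 284
lip X [-21.7 -21.7 -19.6  17.8  17.9] 224
edge slope [-3.81310830e-03 -3.45802258e+01]
```

```bash
python3 -m jog '[[0.0006,0.015,0,0,-1],[0,0.025,0,0,-1],[0,0.027,0,0,-1],[0,0.015,0,0,-1],[0,0.008,0,0,-1],[0,0.0023,0,0,-1],[0,0,0,0,-1],[0,0,0,0,-1],[0,0,-0.02,0,-1],[0,0,-0.02,0,-1]]'
python3 -m jog '[[0,0,-0.02,0,-1],[0,0,-0.015,0,-1],[0,0,-0.01,0,-1],[0,0,0,0,-1],[0,0,0,0,-1],[0,0,0,0,-1]]'
```

```text
time_s: 21.12
ee_pos: [477.6, -304.7, 188.8]
tool_rot: [3.14, 0.003, 1.757]
wrist_force: [0.8, 0.5, -2.7]
width: 0.318
grip_force: 59.7
time_s: 21.62
ee_pos: [477.6, -303.3, 144.2]
tool_rot: [3.141, 0.001, 1.758]
wrist_force: [-0.6, 0.2, -1.9]
width: 0.32
grip_force: 59.6
```

```bash
python3 -m jog '[[0,0.0027,0,0,-1],[0,0,-0.008,0,-1],[0,0,-0.012,0,-1],[0,0,-0.012,0,-1],[0,0,-0.008,0,-1],[0,0,-0.006,0,-1],[0,0,-0.004,0,-1],[0,0,0,0,-1],[0,0,0,0,-1]]'
python3 -m jog '[[0,0,-0.004,0,-1],[0,0,-0.003,0,-1],[0,0,0,0,-1],[0,0,0,0,-1]]'
```

```text
time_s: 22.37
ee_pos: [477.1, -299.8, 93.1]
tool_rot: [-3.141, -0.0, 1.759]
wrist_force: [0.7, 1.1, -0.9]
width: 0.318
grip_force: 59.6
time_s: 22.7
ee_pos: [477.0, -299.8, 86.3]
tool_rot: [-3.142, -0.0, 1.759]
wrist_force: [0.8, 0.1, -2.7]
width: 0.319
grip_force: 59.6
```

```bash
python3 -m jog '[[0,0,-0.002,0,-1],[0,0,0,0,-1],[0,0,0,0,-1]]';python3 -m jog '[[0,0,-0.001,0,-1],[0,0,0,0,-1],[0,0,0,0,-1]]'; python3 -m jog '[[0,0,-0.001,0,-1],[0,0,0,0,-1],[0,0,0,0,-1]]'
```

```text
time_s: 22.95
ee_pos: [477.1, -299.9, 84.3]
tool_rot: [3.142, 0.0, 1.759]
wrist_force: [0.8, 0.3, -1.8]
width: 0.321
grip_force: 59.6
time_s: 23.2
ee_pos: [477.1, -299.8, 83.3]
tool_rot: [3.142, -0.0, 1.759]
wrist_force: [0.0, 0.7, -1.9]
width: 0.32
grip_force: 59.6
time_s: 23.45
ee_pos: [477.2, -299.9, 83.1]
tool_rot: [3.141, 0.0, 1.759]
wrist_force: [-1.5, 2.1, 5.8]
width: 0.321
grip_force: 60.6
```

Contact at the expected floor height, so I'll release, rise and check.

```bash
python3 -m jog '[[0,0,0,0,0],[0,0,0,0,0.3],[0,0,0,0,0.5],[0,0,0,0,0.5],[0,0,0,0,0.5],[0,0,0.015,0,0.5],[0,0,0.035,0,0.5],[0,0,0.04,0,0.5],[0,0,0.04,0,0.5],[0,0,0.03,0,0.5]]'
python3 -m jog '[[0,-0.03,0,0,0.5],[0,-0.03,0,0,0.5],[0,-0.03,0,0,0.5],[0,0,0,0,0.5],[0,0,0,0,0.5],[0,0,0,0,0.5]]'
python3 - <<'E'
from h import *
i=eyes.camera_info("wrist");p,d=eyes.grab_frame("wrist");cv2.imwrite("pics/w5.png",p[...,::-1])
P=cloud("wrist",d,i);z=P[...,2]
m=(z>104.5)&(z<114)&(np.hypot(P[...,0]-477,P[...,1]+300)<45);print(rect(m,P),np.median(z[m]))
p,d=eyes.grab_frame("top");P=cloud("top",d);z=P[...,2];m=(z>100)&(z<125)&(np.hypot(P[...,0]-456,P[...,1]-295)<50);print("jar",rect(m,P),np.median(z[m]))
E
```

```text
time_s: 24.28
ee_pos: [477.6, -300.0, 245.6]
tool_rot: [3.14, 0.002, 1.759]
wrist_force: [1.7, -0.5, -0.5]
width: 0.749
grip_force: 0.0
time_s: 24.78
ee_pos: [477.1, -389.1, 241.8]
tool_rot: [-3.141, -0.001, 1.759]
wrist_force: [0.5, 0.9, 0.2]
width: 0.751
grip_force: 0.0
([[477.2, -299.9], [27.6, 62.9], 10.9], 2678) 108.55639869944264
jar ([[457.5, 293.1], [43.0, 43.9], 2.6], 298) 113.93125121110972
```

View pics/w5.png

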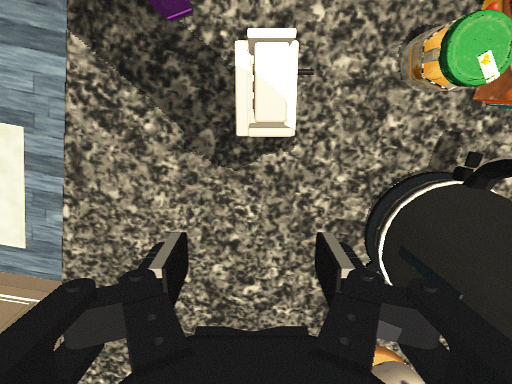

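The timer sits in the dock at (268,82): its top is at 108.6 mm (109 expected), centred to within a millimetre. The jar is upright on the mat.

```bash
python3 -c "
from station import env
print(env.job_done())"
```

```text
the job is handed in; nothing more can be done
None
```

I've handed the job in: the timer measured fully home and centred in the dock, screen to the front, and the jar stands upright on the cork mat. No verdict came back.

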